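# Check and tighten the jar caps, then close the rack

### The job

Check the three jar caps one after another, from the left jar to the right: give each cap's lug a firm clockwise push (seen from above), and if the cap is loose keep turning it until it stops tight. Then push the jar tray fully home into its rack, with all the jars standing in their nests and all caps tight, without moving the note pad, the dish or the dropper bottle.

Things in the scene. Friction and masses are not known exactly. Their poses are not given: they have to be found in the camera images.
- rack: Fixed low storage rack of grey board, 225 mm deep (x) and 348 mm wide (y), with a back wall 87 mm high and side walls 59 mm high round its rear half. Origin: on the worktop under its middle. Its +x points into the rack (away from the robot), +y to the left along the row of jars, z up. At the start its metal tray is pulled out towards the robot.
- tray (a joint): The rack's pull-out metal tray: 0 = fully pulled out (as at the start), 0.12 = fully home, its front panel then flush (2 mm proud) with the front edges of the rack's side walls. It slides along the rack's +x against about 8 N of friction, stays where it is left, and stops dead at either end; pushes along y do not move it.
- tray_front (a point): Centre of the outer face of the tray's upright front panel (330 mm wide, 6 mm thick, from 12 to 56 mm above the worktop). Push it here towards the rack's +x. It lies 14 mm in front of the reach of the cap lugs.
- jar_a: Square amber glass jar, 52x52 mm, 61 mm high to its neck, one of three alike, standing loose in a square nest (53.6 mm inside, walls 46 mm high) of the tray; the nest keeps it from turning. The nests stand 110 mm apart along the rack's y, 60 mm on the robot's side of the rack's origin while the tray is out; which jar is in which nest varies. Origin: centre of its underside, 16 mm above the worktop; axes as the rack's.
- cap_a: Round white ribbed screw cap of jar_a, 46 mm across, 18 mm high, with one radial lug. Origin: on its axis at its underside (76 mm above the worktop), z up. May be tight or up to 0.85 rad loose. Turning it clockwise from above tightens it, against 0.08 N m of friction (2 N at the lug), to a hard stop. Where a tight lug points differs by cap (within 0.35 rad of the rack's -x), so looks do not tell.
- lug_a (a point): On the lug of cap_a, 40 mm out from the cap's axis, half-way up the lug. The lug is a bar 10 mm wide, 14 mm high (80 to 94 mm above the worktop, level with the cap's top), reaching to 48 mm from the axis, so it overhangs the jar. Tightening moves it to the rack's +y (left). A tight lug holds against a firm push of 5 to 10 N; a loose one yields.
- jar_b: Square amber glass jar, 52x52 mm, 61 mm high to its neck, one of three alike, standing loose in a square nest (53.6 mm inside, walls 46 mm high) of the tray; the nest keeps it from turning. The nests stand 110 mm apart along the rack's y, 60 mm on the robot's side of the rack's origin while the tray is out; which jar is in which nest varies. Origin: centre of its underside, 16 mm above the worktop; axes as the rack's.
- cap_b: Round white ribbed screw cap of jar_b, 46 mm across, 18 mm high, with one radial lug. Origin: on its axis at its underside (76 mm above the worktop), z up. May be tight or up to 0.85 rad loose. Turning it clockwise from above tightens it, against 0.08 N m of friction (2 N at the lug), to a hard stop. Where a tight lug points differs by cap (within 0.35 rad of the rack's -x), so looks do not tell.
- lug_b (a point): On the lug of cap_b, 40 mm out from the cap's axis, half-way up the lug. The lug is a bar 10 mm wide, 14 mm high (80 to 94 mm above the worktop, level with the cap's top), reaching to 48 mm from the axis, so it overhangs the jar. Tightening moves it to the rack's +y (left). A tight lug holds against a firm push of 5 to 10 N; a loose one yields.
- jar_c: Square amber glass jar, 52x52 mm, 61 mm high to its neck, one of three alike, standing loose in a square nest (53.6 mm inside, walls 46 mm high) of the tray; the nest keeps it from turning. The nests stand 110 mm apart along the rack's y, 60 mm on the robot's side of the rack's origin while the tray is out; which jar is in which nest varies. Origin: centre of its underside, 16 mm above the worktop; axes as the rack's.
- cap_c: Round white ribbed screw cap of jar_c, 46 mm across, 18 mm high, with one radial lug. Origin: on its axis at its underside (76 mm above the worktop), z up. May be tight or up to 0.85 rad loose. Turning it clockwise from above tightens it, against 0.08 N m of friction (2 N at the lug), to a hard stop. Where a tight lug points differs by cap (within 0.35 rad of the rack's -x), so looks do not tell.
- lug_c (a point): On the lug of cap_c, 40 mm out from the cap's axis, half-way up the lug. The lug is a bar 10 mm wide, 14 mm high (80 to 94 mm above the worktop, level with the cap's top), reaching to 48 mm from the axis, so it overhangs the jar. Tightening moves it to the rack's +y (left). A tight lug holds against a firm push of 5 to 10 N; a loose one yields.
- note_pad: Bystander: yellow pad of notes, 76x76x16 mm. Origin: centre of its underside.
- petri_dish_1: Bystander: round flat clear dish, 58 mm across, 12 mm high. Origin: centre of its underside.
- reagent_1: Bystander: small brown dropper bottle, 31 mm across, 78 mm high. Origin: centre of its underside.
Mind the look-alikes: they are no part of the job. Leave any pink, purple or yellow look-alike of the jar_a alone.

How it is judged:
By the outcome, as a careful person would: the job done as asked, in the order asked, and still so for the second after the job is handed in, with the robot touching nothing.
It also fails if it takes over 67 s, if anything falls off the work surface, if the arm or the gripper's body presses on something with over 40 N, if the wrist force passes 120 N, or if a joint passes its speed limit or range.

### The arm

A 7-joint arm with a two-finger parallel gripper is mounted at the origin on a cart in front of the work surface, level with it; the furniture and walls round the work are solid. World frame = base frame: x ahead of the robot, y to its left, z up, the work surface at z = 0. Lengths are in mm, angles in rad, forces in N, time in s.
With the tool pointing down it reaches from about 400 to 875 mm from the base axis. Payload 4.4 kg.
Tool frame: the origin (TCP) lies at the very end of the fingers, on their centre line; the grasp point (between the pads) lies 19 mm behind it; z points along the fingers, y is the line along which they close (so a half turn about z gives the same grasp; the last joint's range is limited). The gripper opens to 85 mm and grips with 20 to 120 N. Pads are 22 mm wide; open, the fingers measure 114 mm over their backs; the gripper's body (76 mm by 85 mm) begins 54 mm behind the grasp point. The pads swing forward as they close: fully open they stand 13 mm farther back than shut.
Start: joints at [1.155, 0.628, 0.038, 1.517, -0.027, 0.996, -0.02], TCP at [222.789, -610.641, 231.313] pointing down, gripper open.
Joint ranges: [-3.06, 3.06], [-0.37, 2.12], [-1.25, 1.32], [0.18, 2.47], [-1.1, 4.24], [0.23, 1.98], [-2.94, 2.94]. Speed limits (rad/s): [2.57, 2.57, 3.14, 3.14, 3.14, 3.14, 3.14].

### API

Orientations are given as [roll, pitch, yaw] about the fixed x, y, z axes, in that order (R = Rz(yaw) Ry(pitch) Rx(roll)).
In Python, from cell import ctrl gives the robot as it stands.
- The arm moves only by the tool jog_arm, never from a script. Its argument "plan" is a list of rows, each an object of numbers: "tx", "ty", "tz": the shift along the tool's x, y, z as a fraction of full scale; "wx", "wy", "wz": the turn, a rotation vector about the tool's x, y, z as a fraction of full scale; "claw": the closure, from 0 (fully open) to 1 (shut). In form: [{"tx": .., "ty": .., "tz": .., "wx": .., "wy": .., "wz": .., "claw": ..}, ...]. A call has 1 to 12 rows; each row is the pose to reach, as a shift and turn from the pose commanded when the call began, along the tool's axes at that moment; what a row does not reach only later rows make up. Full scale, the value 1, is 300 mm for a shift and 90 degrees for a turn. A row lasts 1/10 s, in which the tool goes at most 50 mm and 8.59 degrees, less where a joint would pass 70% of its speed; a pose out of reach is approached as far as the arm can. A call with a number of a shift or a turn outside -1 to 1 is refused whole. A call with a gripper value outside its range is refused whole. The fingers move at their own pace and stop on an object; the grip force is fixed at half the most. Time passes only in rows, so rows that repeat a pose let the fingers close. It gives the time, the measured TCP pose, the force, the opening and the grip force at its end, in the units of the state.
- ctrl.read_state(): the state, without advancing time (a new reading comes with each control period).
- ctrl.get_image(name): name is "side" or "top"; returns a dict with "img" (384x512x3 uint8, red, green, blue), "depth" (384x512 float32, mm along the optical axis (not along the pixel's ray), 0 where there is no reading), "fx", "fy", "cx", "cy" (pixels), "position" and "orientation" of the camera in the world. Camera axes: x right, y down, z forward; pixel columns grow to the right and rows downward; lengths in mm; the calibration is good to about 2 mm. A picture is of the moment at which its call begins.
- ctrl.finish_job(): hands the job in; it is judged then, once.
Trained networks look in a picture, given as the dict that the camera call returned (one of the last four; its "shot" number tells which), for a name from the list of things; names that differ only in an ending like _2 or _b are one class to them, and where a whole thing is asked for, a point or a joint stands for the part that bears it (a point fixed in the world has none). Each returns a list of dicts, best first, with "score" (0 to 1); they miss things now and then, are a little off and sometimes report something else, mostly with a low value. They report only what shows in the picture. A call takes as long as a camera call. They do not tell look-alikes from the thing itself.
- ctrl.trace(picture, thing): "pixels" (384x512 bool, what is visible of it) and "extent" ([centre column, centre row, width, height] in pixels, round what is visible of it).
The state is a dict: "clock": time; "qpos": joint angles; "qd": joint speeds; "tau": joint torques, N m; "eef_pos": TCP position; "tool_rot": TCP orientation; "force": force on the tool from outside, world axes, zero at the start; "torque": the same for the moment, N m; "width": finger opening in mm; "gripper_force": force on a finger pad.
Only numpy, scipy, OpenCV 4.12 (cv2) and the standard library are available. Lean on these libraries where they do the work, as an engineer would, in place of code of your own. Each camera call takes 0.05 s, during which the arm holds its last target. There are 200 camera calls.

## Working session

There is one attempt and no reset: what is moved stays moved. The work goes in short steps, Python scripts to look and compute and a tool call to move; the robot and the scene stay as the last step left them, time stands still between calls to the robot, and variables do not carry over. Pictures are saved under pics/ and viewed, at most 10 in all, crops included, and the job is handed in when it is done.

Besides the shell and the picture viewer there is one more tool, called after "Call:" in YAML: its name, and indented under it one key for each argument. jog_arm: Moves the arm, as the interface text tells. Shift numbers are shares of 300 mm and turn numbers shares of 90 degrees, none past 1 either way. Its arguments: {"type":"object","properties":{"plan":{"type":"array"}},"required":["plan"]}

```bash
mkdir -p pics; ls; cat > h.py <<'E'
import numpy as np,cv2
from cell import ctrl
from scipy.spatial.transform import Rotation as R
def campose(p):
    o=np.array(p["orientation"],float)
    M=o if o.shape==(3,3) else (R.from_euler('xyz',o).as_matrix() if o.size==3 else R.from_quat(o).as_matrix())
    return M,np.array(p["position"],float)
def cloud(p):
    M,t=campose(p);v,u=np.mgrid[:384,:512];d=p["depth"]
    c=np.stack([(u-p["cx"])/p["fx"]*d,(v-p["cy"])/p["fy"]*d,d],-1)
    w=c@M.T+t; w[d<=0]=np.nan
    return w
def save(p,n): cv2.imwrite(f"pics/{n}.png",p["img"][:,:,::-1])
E
python3 - <<'E'
from h import *
s=ctrl.read_state();print(s)
for n in("top","side"):
    p=ctrl.get_image(n);save(p,n+"0");print(n,p["position"],p["orientation"],p["fx"],p["cx"],p["cy"])
    np.savez(n+"0.npz",w=cloud(p),img=p["img"])
    w=cloud(p)
    for th in("cap_a","lug_a","jar_a","rack","tray","note_pad","petri_dish_1","reagent_1"):
        for r in ctrl.trace(p,th):
            q=w[r["pixels"]];print(th,round(r["score"],2),np.round(r["extent"]),np.round(np.nanmedian(q,0)),np.round(np.nanpercentile(q,2,0)),np.round(np.nanpercentile(q,98,0)))
E
```

```text
pics
{'clock': 0.0, 'qpos': array([ 1.1552036 ,  0.62934222,  0.03843005,  1.51834675, -0.02699125,
        0.99627419, -0.02003287]), 'qd': array([ 0.00048059, -0.00056185, -0.00193176, -0.00185355,  0.00020295,
        0.00116554, -0.00180365]), 'tau': array([-4.27256737e-04, -5.63385451e+01,  1.22651696e+00, -1.93435282e+01,
        1.11352064e-02,  1.06611487e-02,  5.72616131e-06]), 'eef_pos': array([ 222.58177514, -610.05861131,  230.39818213]), 'tool_rot': array([-3.13973997e+00,  2.40845359e-05,  3.49774756e-01]), 'force': array([-0.65309238, -0.19629127,  0.29962655]), 'torque': array([0.00919346, 0.01383313, 0.03809771]), 'gripper_force': 0.0, 'width': 85.12178482821585}
top [ 311.78009887   49.57105923 1089.27854368] [-2.93120996  0.00368194 -1.56801249] 384.729111470573 257.1947411859729 185.4049335851871
cap_a 0.87 [227. 206.  17.  29.] [483. 133.  94.] [448. 113.  71.] [509. 157.  98.]
cap_a 0.85 [162. 217.  27.  25.] [439. 307.  78.] [417. 283.  66.] [469. 332.  83.]
cap_a 0.79 [360. 231.  18.  25.] [ 401. -218.   77.] [ 378. -239.   63.] [ 430. -195.   82.]
cap_a 0.71 
[... 3421 characters left out ...]

jar_a 0.76 [258. 216.  22.  25.] [485. 148.  89.] [448. 118.  62.] [513. 162.  98.]
jar_a 0.71 [265. 272.  24.  40.] [441. 328.  56.] [414. 290.   7.] [471. 343.  82.]
jar_a 0.64 [197. 255.  30.  35.] [622. 297.  57.] [594. 260.   5.] [670. 312.  82.]
jar_a 0.55 [265. 173.  15.   9.] [488. -77.  94.] [ 465. -105.   81.] [510. -61.  99.]
rack 0.9 [235. 208.  89.  87.] [582.  68.  15.] [ 434. -144.    8.] [663. 201.  85.]
tray 0.63 [286. 153.  21.  11.] [ 445. -354.   17.] [ 404. -386.    5.] [ 474. -298.   22.]
note_pad 0.47 [285. 153.  23.  12.] [ 443. -356.   17.] [ 402. -385.    7.] [ 473. -299.   21.]
reagent_1 0.52 [225. 287.  12.  25.] [538. 374.  43.] [525. 330.  -0.] [561. 380.  75.]
```

```bash
python3 - <<'E'
from h import *
for n in("top0","side0"):
    z=np.load(n+".npz");w=z["w"].reshape(-1,3)
    f=w[(w[:,2]>35)&(w[:,2]<64)&(w[:,0]<445)&(w[:,0]>405)&(abs(w[:,1]-25)<160)]
    if len(f)>10:
        # front panel top
        vx,vy,x0,y0=cv2.fitLine(f[:,:2].astype(np.float32),cv2.DIST_HUBER,0,.01,.01).ravel();print(n,"panel",len(f),x0,y0,"yaw",np.arctan2(-vx*np.sign(vy),abs(vy)),f.min(0),f.max(0))
    b=w[(w[:,2]>78)&(w[:,2]<95)&(w[:,0]>600)&(w[:,0]<690)&(abs(w[:,1]-25)<170)]
    if len(b):
        vx,vy,x0,y0=cv2.fitLine(b[:,:2].astype(np.float32),cv2.DIST_HUBER,0,.01,.01).ravel();print("back",len(b),x0,y0,"yaw",np.arctan2(-vx*np.sign(vy),abs(vy)),b.min(0)[:2],b.max(0)[:2])
    for yc in(135,25,-85):
        q=w[(w[:,2]>86)&(w[:,2]<104)&(abs(w[:,1]-yc)<45)&(abs(w[:,0]-480)<60)][:,:2]
        # center fit: maximise points within 23.5mm + none beyond except lug
        from scipy.optimize import minimize
        g=[(x,y) for x in np.arange(470,505,.5) for y in np.arange(yc-15,yc+16,.5)]
        def sc(c):
            d=np.hypot(*(q-c).T);return (d<24).sum()-(0.02*np.clip(d-24,0,None)).sum()
        S=np.array([sc(np.array(c)) for c in g]);c=np.mean(np.array(g)[S>=S.max()-.15],0)
        d=q-c;r=np.hypot(*d.T);l=d[(r>27)&(r<52)]
        print(yc,len(q),"c",c,"lug n",len(l),l.mean(0) if len(l) else 0,"ang",np.arctan2(l[:,1].mean(),-l[:,0].mean()) if len(l) else 0)
a=cv2.imread("pics/top0.png")[130:270,130:430];cv2.imwrite("pics/c0.png",cv2.resize(a,None,fx=2.6,fy=2.6,interpolation=cv2.INTER_CUBIC))
E
```

```text
top0 panel 371 427.91815 25.696203 yaw 0.013675645 [ 424.16842687 -133.96804439   35.26212022] [432.68667809 184.86629245  59.3077032 ]
back 339 658.9447 25.081284 yaw 0.011818724 [ 654.46732237 -142.700112  ] [665.86570848 194.33672391]
135 278 c [486. 135.] lug n 28 [-34.65965273 -11.21004435] ang -0.31281313635816643
25 286 c [488.   25.5] lug n 32 [-32.61338863 -17.18409343] ang -0.484937677550587
-85 284 c [489.25 -84.25] lug n 32 [-27.03796871 -24.42578232] ang -0.7346838937494785
side0 panel 147 432.0199 42.667397 yaw 0.014963346 [ 428.04059678 -129.67634653   35.33904268] [438.32756058 184.79030899  60.83299276]
back 185 661.77075 41.12111 yaw 0.013235047 [ 658.37779463 -141.86756737] [669.10642441 194.92378451]
135 192 c [488.5  136.75] lug n 27 [-34.40845607 -11.85736806] ang -0.3318616144953255
25 157 c [490.  28.] lug n 22 [-32.13364305 -19.13053959] ang -0.5369882023847199
-85 127 c [492.66666667 -84.33333333] lug n 17 [-27.22241994 -22.89410046] ang -0.6992468143693714
```

View pics/c0.png

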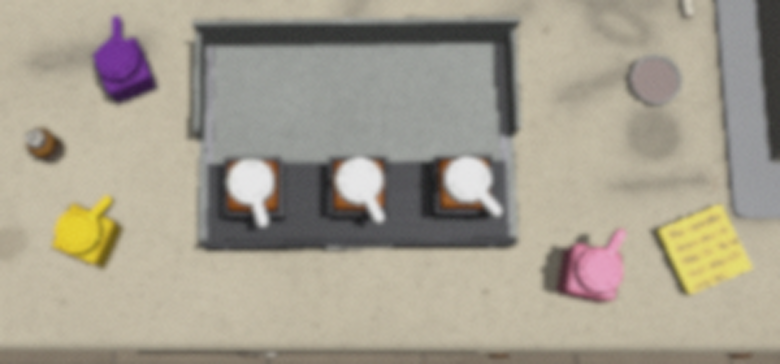

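The crop shows the three white caps at about (250,183), (360,182) and (467,178). Their lugs point down and to the right, and the look-alikes are outside the rack. Moving off.

Call:
jog_arm:
  plan:
    - {"tx": 0.755, "ty": -0.61, "tz": 0, "wz": 0.2145, "claw": 1}
    - {"tx": 0.755, "ty": -0.61, "tz": 0, "wz": 0.2145, "claw": 1}
    - {"tx": 0.755, "ty": -0.61, "tz": 0, "wz": 0.2145, "claw": 1}
    - {"tx": 0.755, "ty": -0.61, "tz": 0, "wz": 0.2145, "claw": 1}
    - {"tx": 0.755, "ty": -0.61, "tz": 0, "wz": 0.2145, "claw": 1}
    - {"tx": 0.755, "ty": -0.61, "tz": 0, "wz": 0.2145, "claw": 1}
    - {"tx": 0.755, "ty": -0.61, "tz": 0, "wz": 0.2145, "claw": 1}
    - {"tx": 0.755, "ty": -0.61, "tz": 0, "wz": 0.2145, "claw": 1}
    - {"tx": 0.755, "ty": -0.61, "tz": 0, "wz": 0.2145, "claw": 1}

```text
invalid input at $.plan[0]: expected keys tx, ty, tz, wx, wy, wz, claw
```

Call:
jog_arm:
  plan:
    - {"tx": 0.755, "ty": -0.61, "tz": 0, "wx": 0, "wy": 0, "wz": 0.2145, "claw": 1}
    - {"tx": 0.755, "ty": -0.61, "tz": 0, "wx": 0, "wy": 0, "wz": 0.2145, "claw": 1}
    - {"tx": 0.755, "ty": -0.61, "tz": 0, "wx": 0, "wy": 0, "wz": 0.2145, "claw": 1}
    - {"tx": 0.755, "ty": -0.61, "tz": 0, "wx": 0, "wy": 0, "wz": 0.2145, "claw": 1}
    - {"tx": 0.755, "ty": -0.61, "tz": 0, "wx": 0, "wy": 0, "wz": 0.2145, "claw": 1}
    - {"tx": 0.755, "ty": -0.61, "tz": 0, "wx": 0, "wy": 0, "wz": 0.2145, "claw": 1}
    - {"tx": 0.755, "ty": -0.61, "tz": 0, "wx": 0, "wy": 0, "wz": 0.2145, "claw": 1}
    - {"tx": 0.755, "ty": -0.61, "tz": 0, "wx": 0, "wy": 0, "wz": 0.2145, "claw": 1}
    - {"tx": 0.755, "ty": -0.61, "tz": 0, "wx": 0, "wy": 0, "wz": 0.2145, "claw": 1}

```text
clock: 1.8
eef_pos: [372.1, -362.5, 231.5]
tool_rot: [3.14, 0.0, 0.011]
force: [-0.9, -0.3, 0.2]
width: -0.1
gripper_force: 0.0
```

Call:
jog_arm:
  plan:
    - {"tx": 0.26, "ty": -1, "tz": 0, "wx": 0, "wy": 0, "wz": 0, "claw": 1}
    - {"tx": 0.26, "ty": -1, "tz": 0, "wx": 0, "wy": 0, "wz": 0, "claw": 1}
    - {"tx": 0.26, "ty": -1, "tz": 0, "wx": 0, "wy": 0, "wz": 0, "claw": 1}
    - {"tx": 0.26, "ty": -1, "tz": 0, "wx": 0, "wy": 0, "wz": 0, "claw": 1}
    - {"tx": 0.26, "ty": -1, "tz": 0, "wx": 0, "wy": 0, "wz": 0, "claw": 1}
    - {"tx": 0.26, "ty": -1, "tz": 0, "wx": 0, "wy": 0, "wz": 0, "claw": 1}
    - {"tx": 0.26, "ty": -1, "tz": 0, "wx": 0, "wy": 0, "wz": 0, "claw": 1}
    - {"tx": 0.26, "ty": -1, "tz": 0, "wx": 0, "wy": 0, "wz": 0, "claw": 1}

```text
clock: 2.6
eef_pos: [447.6, -59.7, 231.3]
tool_rot: [3.142, -0.0, 0.015]
force: [0.1, -0.1, 0.1]
width: -0.2
gripper_force: 0.0
```

Call:
jog_arm:
  plan:
    - {"tx": 0.012, "ty": -0.483, "tz": 0, "wx": 0, "wy": 0, "wz": 0, "claw": 1}
    - {"tx": 0.012, "ty": -0.483, "tz": 0, "wx": 0, "wy": 0, "wz": 0, "claw": 1}
    - {"tx": 0.012, "ty": -0.483, "tz": 0, "wx": 0, "wy": 0, "wz": 0, "claw": 1}
    - {"tx": 0.012, "ty": -0.483, "tz": 0, "wx": 0, "wy": 0, "wz": 0, "claw": 1}
    - {"tx": 0.012, "ty": -0.483, "tz": 0.2, "wx": 0, "wy": 0, "wz": 0, "claw": 1}
    - {"tx": 0.012, "ty": -0.483, "tz": 0.35, "wx": 0, "wy": 0, "wz": 0, "claw": 1}
    - {"tx": 0.012, "ty": -0.483, "tz": 0.49, "wx": 0, "wy": 0, "wz": 0, "claw": 1}
    - {"tx": 0.012, "ty": -0.483, "tz": 0.49, "wx": 0, "wy": 0, "wz": 0, "claw": 1}
    - {"tx": 0.012, "ty": -0.483, "tz": 0.49, "wx": 0, "wy": 0, "wz": 0, "claw": 1}
    - {"tx": 0.012, "ty": -0.483, "tz": 0.49, "wx": 0, "wy": 0, "wz": 0, "claw": 1}

```text
clock: 3.6
eef_pos: [450.8, 83.7, 86.7]
tool_rot: [-3.141, -0.005, 0.01]
force: [-0.1, -0.3, -0.3]
width: -0.3
gripper_force: 0.0
```

```bash
python3 - <<'E'
from h import *
p=ctrl.get_image("side");w=cloud(p)
a=p["img"][150:270,190:350,::-1];cv2.imwrite("pics/s1.png",cv2.resize(a,None,fx=4.5,fy=4.5,interpolation=cv2.INTER_CUBIC))
E
```

```text
(no output)
```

View pics/s1.png

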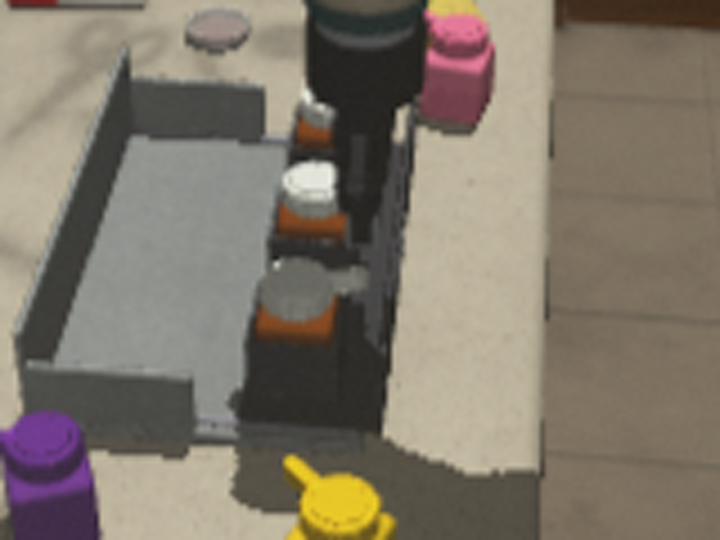

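The side view shows the closed fingers at about (365,230), standing clear to the right of the left lug at (350,277). Now the test push.

Call:
jog_arm:
  plan:
    - {"tx": 0, "ty": -0.03, "tz": 0.01, "wx": 0, "wy": 0, "wz": 0, "claw": 1}
    - {"tx": 0, "ty": -0.04, "tz": 0.01, "wx": 0, "wy": 0, "wz": 0, "claw": 1}
    - {"tx": 0, "ty": -0.05, "tz": 0.01, "wx": 0, "wy": 0, "wz": 0, "claw": 1}
    - {"tx": 0, "ty": -0.055, "tz": 0.01, "wx": 0, "wy": 0, "wz": 0, "claw": 1}
    - {"tx": 0, "ty": -0.06, "tz": 0.01, "wx": 0, "wy": 0, "wz": 0, "claw": 1}
    - {"tx": 0, "ty": -0.06, "tz": 0.01, "wx": 0, "wy": 0, "wz": 0, "claw": 1}
    - {"tx": 0, "ty": -0.06, "tz": 0.01, "wx": 0, "wy": 0, "wz": 0, "claw": 1}

```text
clock: 4.35
eef_pos: [448.4, 102.7, 81.3]
tool_rot: [3.141, 0.0, 0.013]
force: [0.4, -0.2, -0.4]
width: -0.1
gripper_force: 0.0
```

Call:
jog_arm:
  plan:
    - {"tx": 0, "ty": -0.007, "tz": -0.005, "wx": 0, "wy": 0, "wz": 0, "claw": 1}
    - {"tx": 0, "ty": -0.013, "tz": -0.005, "wx": 0, "wy": 0, "wz": 0, "claw": 1}
    - {"tx": 0, "ty": -0.02, "tz": -0.005, "wx": 0, "wy": 0, "wz": 0, "claw": 1}
    - {"tx": 0, "ty": -0.02, "tz": -0.005, "wx": 0, "wy": 0, "wz": 0, "claw": 1}

```text
clock: 4.75
eef_pos: [447.9, 107.0, 82.8]
tool_rot: [3.139, 0.001, 0.011]
force: [-1.2, -4.3, 2.7]
width: 0.1
gripper_force: 3.0
```

Call:
jog_arm:
  plan:
    - {"tx": 0, "ty": -0.003, "tz": 0, "wx": 0, "wy": 0, "wz": 0, "claw": 1}
    - {"tx": 0, "ty": -0.006, "tz": 0, "wx": 0, "wy": 0, "wz": 0, "claw": 1}
    - {"tx": 0, "ty": -0.006, "tz": 0, "wx": 0, "wy": 0, "wz": 0, "claw": 1}

```text
clock: 5.05
eef_pos: [447.8, 107.5, 82.9]
tool_rot: [3.138, 0.002, 0.01]
force: [-1.2, -7.4, 3.6]
width: -0.1
gripper_force: 4.8
```

Call:
jog_arm:
  plan:
    - {"tx": 0, "ty": 0.07, "tz": 0, "wx": 0, "wy": 0, "wz": 0, "claw": 1}
    - {"tx": 0, "ty": 0.07, "tz": -0.13, "wx": 0, "wy": 0, "wz": 0, "claw": 1}
    - {"tx": 0, "ty": 0.15, "tz": -0.15, "wx": 0, "wy": 0, "wz": 0, "claw": 1}
    - {"tx": 0, "ty": 0.3, "tz": -0.15, "wx": 0, "wy": 0, "wz": 0, "claw": 1}
    - {"tx": 0, "ty": 0.45, "tz": -0.15, "wx": 0, "wy": 0, "wz": 0, "claw": 1}
    - {"tx": 0, "ty": 0.45, "tz": -0.15, "wx": 0, "wy": 0, "wz": 0, "claw": 1}
    - {"tx": 0, "ty": 0.45, "tz": -0.15, "wx": 0, "wy": 0, "wz": 0, "claw": 1}
    - {"tx": 0, "ty": 0.45, "tz": 0, "wx": 0, "wy": 0, "wz": 0, "claw": 1}
    - {"tx": 0, "ty": 0.45, "tz": 0, "wx": 0, "wy": 0, "wz": 0, "claw": 1}
    - {"tx": 0, "ty": 0.45, "tz": 0, "wx": 0, "wy": 0, "wz": 0, "claw": 1}

```text
clock: 6.05
eef_pos: [449.2, -22.9, 82.5]
tool_rot: [-3.141, 0.003, 0.015]
force: [0.5, 0.5, -0.3]
width: -0.0
gripper_force: 0.0
```

```bash
cat >> h.py <<'E'
def lugs():
    for n in("top","side"):
        w=cloud(ctrl.get_image(n)).reshape(-1,3)
        for c in((487,136),(489,26.5),(490.5,-84.3)):
            d=w[(w[:,2]>86)&(w[:,2]<104)][:,:2]-c
            r=np.hypot(*d.T);l=d[(r>27)&(r<52)&(d[:,0]<0)];print(n,c,len(l),np.round(np.arctan2(l[:,1].mean(),-l[:,0].mean()),3),end=" | ")
        print()
E
python3 -c "from h import *;lugs()"
```

```text
top (487, 136) 31 -0.314 | top (489, 26.5) 0 nan | top (490.5, -84.3) 0 nan | 
side (487, 136) 27 -0.29 | side (489, 26.5) 29 -0.598 | side (490.5, -84.3) 0 nan | h.py:19: RuntimeWarning: Mean of empty slice.
  r=np.hypot(*d.T);l=d[(r>27)&(r<52)&(d[:,0]<0)];print(n,c,len(l),np.round(np.arctan2(l[:,1].mean(),-l[:,0].mean()),3),end=" | ")
  ret = ret.dtype.type(ret / rcount)
```

Call:
jog_arm:
  plan:
    - {"tx": 0, "ty": -0.03, "tz": 0, "wx": 0, "wy": 0, "wz": 0, "claw": 1}
    - {"tx": 0, "ty": -0.04, "tz": 0, "wx": 0, "wy": 0, "wz": 0, "claw": 1}
    - {"tx": 0, "ty": -0.047, "tz": 0, "wx": 0, "wy": 0, "wz": 0, "claw": 1}
    - {"tx": 0, "ty": -0.053, "tz": 0, "wx": 0, "wy": 0, "wz": 0, "claw": 1}
    - {"tx": 0, "ty": -0.06, "tz": 0, "wx": 0, "wy": 0, "wz": 0, "claw": 1}
    - {"tx": 0, "ty": -0.06, "tz": 0, "wx": 0, "wy": 0, "wz": 0, "claw": 1}

```text
clock: 6.75
eef_pos: [449.2, -6.7, 82.9]
tool_rot: [3.141, 0.001, 0.013]
force: [-2.2, -1.9, 3.5]
width: -0.1
gripper_force: 1.9
```

Call:
jog_arm:
  plan:
    - {"tx": 0, "ty": -0.007, "tz": 0, "wx": 0, "wy": 0, "wz": 0, "claw": 1}
    - {"tx": 0, "ty": -0.013, "tz": 0, "wx": 0, "wy": 0, "wz": 0, "claw": 1}
    - {"tx": 0, "ty": -0.02, "tz": 0, "wx": 0, "wy": 0, "wz": 0, "claw": 1}
    - {"tx": 0, "ty": -0.02, "tz": 0, "wx": 0, "wy": 0, "wz": 0, "claw": 1}

```text
clock: 7.15
eef_pos: [449.8, 0.2, 82.6]
tool_rot: [-3.141, 0.0, 0.014]
force: [-0.7, -2.9, 0.2]
width: 0.1
gripper_force: 1.0
```

Call:
jog_arm:
  plan:
    - {"tx": 0, "ty": -0.007, "tz": 0, "wx": 0, "wy": 0, "wz": 0, "claw": 1}
    - {"tx": 0, "ty": -0.013, "tz": 0, "wx": 0, "wy": 0, "wz": 0, "claw": 1}
    - {"tx": 0, "ty": -0.02, "tz": 0, "wx": 0, "wy": 0, "wz": 0, "claw": 1}
    - {"tx": 0, "ty": -0.02, "tz": 0, "wx": 0, "wy": 0, "wz": 0, "claw": 1}

```text
clock: 7.55
eef_pos: [450.0, 6.2, 82.8]
tool_rot: [-3.141, -0.001, 0.014]
force: [0.6, -1.3, 0.7]
width: -0.5
gripper_force: 0.6
```

Call:
jog_arm:
  plan:
    - {"tx": 0, "ty": -0.007, "tz": 0, "wx": 0, "wy": 0, "wz": 0, "claw": 1}
    - {"tx": 0, "ty": -0.013, "tz": 0, "wx": 0, "wy": 0, "wz": 0, "claw": 1}
    - {"tx": 0, "ty": -0.02, "tz": 0, "wx": 0, "wy": 0, "wz": 0, "claw": 1}
    - {"tx": 0, "ty": -0.02, "tz": 0, "wx": 0, "wy": 0, "wz": 0, "claw": 1}

```text
clock: 7.95
eef_pos: [449.7, 12.0, 82.8]
tool_rot: [-3.141, -0.0, 0.013]
force: [-0.6, -1.4, 0.0]
width: -0.3
gripper_force: 0.8
```

Call:
jog_arm:
  plan:
    - {"tx": 0, "ty": -0.007, "tz": 0, "wx": 0, "wy": 0, "wz": 0, "claw": 1}
    - {"tx": 0, "ty": -0.013, "tz": 0, "wx": 0, "wy": 0, "wz": 0, "claw": 1}
    - {"tx": 0, "ty": -0.02, "tz": 0, "wx": 0, "wy": 0, "wz": 0, "claw": 1}
    - {"tx": 0, "ty": -0.02, "tz": 0, "wx": 0, "wy": 0, "wz": 0, "claw": 1}

```text
clock: 8.35
eef_pos: [449.9, 18.1, 82.9]
tool_rot: [-3.141, -0.001, 0.013]
force: [0.2, -2.1, 0.3]
width: 0.0
gripper_force: 0.8
```

Call:
jog_arm:
  plan:
    - {"tx": 0, "ty": -0.007, "tz": 0, "wx": 0, "wy": 0, "wz": 0, "claw": 1}
    - {"tx": 0, "ty": -0.013, "tz": 0, "wx": 0, "wy": 0, "wz": 0, "claw": 1}
    - {"tx": 0, "ty": -0.02, "tz": 0, "wx": 0, "wy": 0, "wz": 0, "claw": 1}
    - {"tx": 0, "ty": -0.02, "tz": 0, "wx": 0, "wy": 0, "wz": 0, "claw": 1}

```text
clock: 8.75
eef_pos: [450.0, 22.6, 83.0]
tool_rot: [3.14, -0.001, 0.012]
force: [-0.2, -5.0, 2.0]
width: 0.0
gripper_force: 2.6
```

Force is rising. I'll push a little more to confirm the stop.

Call:
jog_arm:
  plan:
    - {"tx": 0, "ty": -0.005, "tz": 0, "wx": 0, "wy": 0, "wz": 0, "claw": 1}
    - {"tx": 0, "ty": -0.01, "tz": 0, "wx": 0, "wy": 0, "wz": 0, "claw": 1}
    - {"tx": 0, "ty": -0.01, "tz": 0, "wx": 0, "wy": 0, "wz": 0, "claw": 1}

```text
clock: 9.05
eef_pos: [450.0, 23.4, 83.1]
tool_rot: [3.138, -0.001, 0.009]
force: [-0.4, -11.6, 2.0]
width: -0.0
gripper_force: 5.1
```

Call:
jog_arm:
  plan:
    - {"tx": 0, "ty": 0.07, "tz": 0, "wx": 0, "wy": 0, "wz": 0, "claw": 1}
    - {"tx": 0, "ty": 0.07, "tz": -0.13, "wx": 0, "wy": 0, "wz": 0, "claw": 1}
    - {"tx": 0, "ty": 0.15, "tz": -0.15, "wx": 0, "wy": 0, "wz": 0, "claw": 1}
    - {"tx": 0, "ty": 0.3, "tz": -0.15, "wx": 0, "wy": 0, "wz": 0, "claw": 1}
    - {"tx": 0, "ty": 0.45, "tz": -0.15, "wx": 0, "wy": 0, "wz": 0, "claw": 1}
    - {"tx": 0, "ty": 0.57, "tz": -0.15, "wx": 0, "wy": 0, "wz": 0, "claw": 1}
    - {"tx": 0, "ty": 0.57, "tz": -0.15, "wx": 0, "wy": 0, "wz": 0, "claw": 1}
    - {"tx": 0, "ty": 0.57, "tz": -0.15, "wx": 0, "wy": 0, "wz": 0, "claw": 1}
    - {"tx": 0, "ty": 0.57, "tz": 0, "wx": 0, "wy": 0, "wz": 0, "claw": 1}
    - {"tx": 0, "ty": 0.57, "tz": 0, "wx": 0, "wy": 0, "wz": 0, "claw": 1}
    - {"tx": 0, "ty": 0.57, "tz": 0, "wx": 0, "wy": 0, "wz": 0, "claw": 1}

```text
clock: 10.15
eef_pos: [451.1, -142.4, 82.6]
tool_rot: [-3.14, 0.003, 0.016]
force: [0.3, -0.3, 1.3]
width: -0.4
gripper_force: 0.0
```

```bash
python3 -W ignore -c "from h import *;lugs()"
```

```text
top (487, 136) 30 -0.318 | top (489, 26.5) 29 0.282 | top (490.5, -84.3) 0 nan | 
side (487, 136) 25 -0.293 | side (489, 26.5) 23 0.364 | side (490.5, -84.3) 17 -0.731 |
```

Call:
jog_arm:
  plan:
    - {"tx": 0, "ty": -0.03, "tz": 0, "wx": 0, "wy": 0, "wz": 0, "claw": 1}
    - {"tx": 0, "ty": -0.04, "tz": 0, "wx": 0, "wy": 0, "wz": 0, "claw": 1}
    - {"tx": 0, "ty": -0.047, "tz": 0, "wx": 0, "wy": 0, "wz": 0, "claw": 1}
    - {"tx": 0, "ty": -0.053, "tz": 0, "wx": 0, "wy": 0, "wz": 0, "claw": 1}
    - {"tx": 0, "ty": -0.06, "tz": 0, "wx": 0, "wy": 0, "wz": 0, "claw": 1}
    - {"tx": 0, "ty": -0.06, "tz": 0, "wx": 0, "wy": 0, "wz": 0, "claw": 1}

```text
clock: 10.85
eef_pos: [450.8, -127.3, 83.1]
tool_rot: [3.141, 0.001, 0.012]
force: [-3.1, -3.2, 5.1]
width: -0.2
gripper_force: 2.8
```

Call:
jog_arm:
  plan:
    - {"tx": 0, "ty": -0.007, "tz": 0, "wx": 0, "wy": 0, "wz": 0, "claw": 1}
    - {"tx": 0, "ty": -0.013, "tz": 0, "wx": 0, "wy": 0, "wz": 0, "claw": 1}
    - {"tx": 0, "ty": -0.02, "tz": 0, "wx": 0, "wy": 0, "wz": 0, "claw": 1}
    - {"tx": 0, "ty": -0.02, "tz": 0, "wx": 0, "wy": 0, "wz": 0, "claw": 1}

```text
clock: 11.25
eef_pos: [447.9, -122.0, 82.8]
tool_rot: [3.14, 0.006, 0.011]
force: [-7.2, -6.8, 8.6]
width: 0.1
gripper_force: 5.1
```

```bash
python3 -W ignore - <<'E'
from h import *
lugs()
s=ctrl.get_image("side")["img"][140:220,220:330,::-1];t=ctrl.get_image("top")["img"][160:240,260:370,::-1]
cv2.imwrite("pics/s2.png",cv2.resize(np.hstack([s,t]),None,fx=3.6,fy=5,interpolation=cv2.INTER_CUBIC))
E
```

```text
top (487, 136) 29 -0.318 | top (489, 26.5) 30 0.283 | top (490.5, -84.3) 0 nan | 
side (487, 136) 27 -0.308 | side (489, 26.5) 22 0.371 | side (490.5, -84.3) 26 -0.59 |
```

View pics/s2.png

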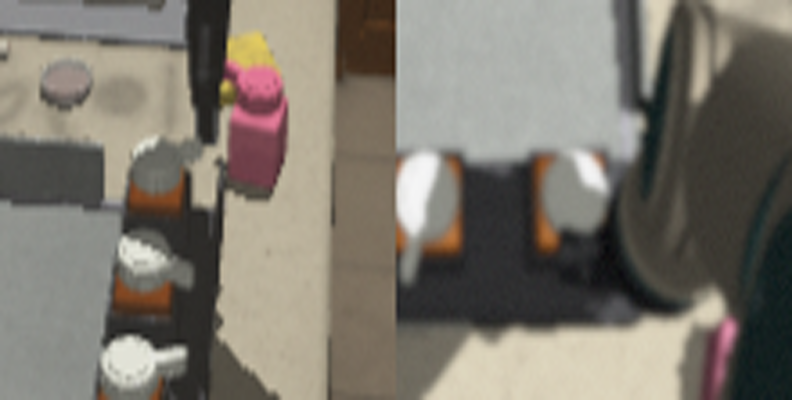

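The lug has yielded from -0.73 to about -0.6, but the fingers drag along it. I'll follow the arc by moving in -x as well as +y.

Call:
jog_arm:
  plan:
    - {"tx": -0.01, "ty": -0.003, "tz": 0, "wx": 0, "wy": 0, "wz": 0, "claw": 1}
    - {"tx": -0.015, "ty": -0.01, "tz": 0, "wx": 0, "wy": 0, "wz": 0, "claw": 1}
    - {"tx": -0.02, "ty": -0.017, "tz": 0, "wx": 0, "wy": 0, "wz": 0, "claw": 1}
    - {"tx": -0.022, "ty": -0.02, "tz": 0, "wx": 0, "wy": 0, "wz": 0, "claw": 1}
    - {"tx": -0.022, "ty": -0.02, "tz": 0, "wx": 0, "wy": 0, "wz": 0, "claw": 1}

```text
clock: 11.95
eef_pos: [443.5, -114.8, 82.8]
tool_rot: [3.142, 0.002, 0.012]
force: [-2.5, -2.0, 5.0]
width: 0.1
gripper_force: 2.8
```

Call:
jog_arm:
  plan:
    - {"tx": -0.003, "ty": -0.007, "tz": -0.003, "wx": 0, "wy": 0, "wz": 0, "claw": 1}
    - {"tx": -0.003, "ty": -0.013, "tz": -0.003, "wx": 0, "wy": 0, "wz": 0, "claw": 1}
    - {"tx": -0.003, "ty": -0.02, "tz": -0.003, "wx": 0, "wy": 0, "wz": 0, "claw": 1}
    - {"tx": -0.003, "ty": -0.02, "tz": -0.003, "wx": 0, "wy": 0, "wz": 0, "claw": 1}

```text
clock: 12.35
eef_pos: [441.7, -108.0, 83.4]
tool_rot: [-3.141, 0.004, 0.013]
force: [-5.5, -2.4, 3.6]
width: 0.2
gripper_force: 2.7
```

Call:
jog_arm:
  plan:
    - {"tx": -0.01, "ty": -0.005, "tz": 0, "wx": 0, "wy": 0, "wz": 0, "claw": 1}
    - {"tx": -0.013, "ty": -0.01, "tz": 0, "wx": 0, "wy": 0, "wz": 0, "claw": 1}
    - {"tx": -0.013, "ty": -0.017, "tz": 0, "wx": 0, "wy": 0, "wz": 0, "claw": 1}
    - {"tx": -0.013, "ty": -0.017, "tz": 0, "wx": 0, "wy": 0, "wz": 0, "claw": 1}

```text
clock: 12.75
eef_pos: [440.0, -102.8, 83.7]
tool_rot: [-3.141, -0.0, 0.014]
force: [-2.0, -1.5, 1.1]
width: -0.0
gripper_force: 0.9
```

```bash
python3 -W ignore -c "
from h import *
lugs()
s=ctrl.get_image('side')['img'][150:200,235:305,::-1]
cv2.imwrite('pics/s3.png',cv2.resize(s,None,fx=8,fy=8,interpolation=cv2.INTER_CUBIC))"
```

```text
top (487, 136) 29 -0.315 | top (489, 26.5) 29 0.282 | top (490.5, -84.3) 0 nan | 
side (487, 136) 26 -0.276 | side (489, 26.5) 22 0.37 | side (490.5, -84.3) 32 -0.088 |
```

View pics/s3.png

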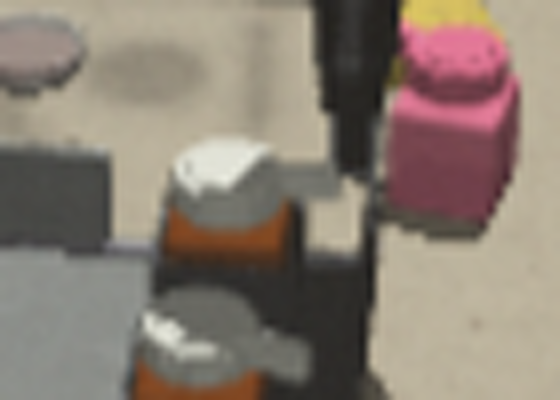

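The side view shows the lug (tip at about pixel 345,180) near -0.1 rad, with the fingers just behind its tip. I'll ease off, shift inwards by 8 mm and go on.

Call:
jog_arm:
  plan:
    - {"tx": 0, "ty": 0.01, "tz": 0, "wx": 0, "wy": 0, "wz": 0, "claw": 1}
    - {"tx": 0.03, "ty": 0.01, "tz": 0, "wx": 0, "wy": 0, "wz": 0, "claw": 1}
    - {"tx": 0.03, "ty": 0, "tz": 0, "wx": 0, "wy": 0, "wz": 0, "claw": 1}
    - {"tx": 0.03, "ty": -0.01, "tz": 0, "wx": 0, "wy": 0, "wz": 0, "claw": 1}
    - {"tx": 0.03, "ty": -0.017, "tz": 0, "wx": 0, "wy": 0, "wz": 0, "claw": 1}
    - {"tx": 0.03, "ty": -0.017, "tz": 0, "wx": 0, "wy": 0, "wz": 0, "claw": 1}

```text
clock: 13.5
eef_pos: [450.1, -100.0, 84.2]
tool_rot: [3.139, -0.003, 0.011]
force: [0.9, -5.6, 0.5]
width: 0.1
gripper_force: 2.9
```

Call:
jog_arm:
  plan:
    - {"tx": 0, "ty": -0.004, "tz": 0, "wx": 0, "wy": 0, "wz": 0, "claw": 1}
    - {"tx": 0, "ty": -0.008, "tz": 0, "wx": 0, "wy": 0, "wz": 0, "claw": 1}
    - {"tx": 0, "ty": -0.008, "tz": 0, "wx": 0, "wy": 0, "wz": 0, "claw": 1}

```text
clock: 13.8
eef_pos: [450.2, -99.4, 84.3]
tool_rot: [3.137, -0.004, 0.009]
force: [2.2, -10.0, 2.0]
width: 0.3
gripper_force: 5.1
```

All three caps are tight. Moving in front of the tray panel.

Call:
jog_arm:
  plan:
    - {"tx": 0, "ty": 0.06, "tz": 0, "wx": 0, "wy": 0, "wz": 0, "claw": 1}
    - {"tx": 0, "ty": 0.06, "tz": -0.14, "wx": 0, "wy": 0, "wz": 0, "claw": 1}
    - {"tx": -0.15, "ty": -0.05, "tz": -0.15, "wx": 0, "wy": 0, "wz": 0, "claw": 1}
    - {"tx": -0.15, "ty": -0.2, "tz": -0.15, "wx": 0, "wy": 0, "wz": 0, "claw": 1}
    - {"tx": -0.15, "ty": -0.4, "tz": -0.15, "wx": 0, "wy": 0, "wz": 0, "claw": 1}
    - {"tx": -0.15, "ty": -0.4, "tz": -0.15, "wx": 0, "wy": 0, "wz": 0, "claw": 1}
    - {"tx": -0.15, "ty": -0.4, "tz": -0.15, "wx": 0, "wy": 0, "wz": 0, "claw": 1}
    - {"tx": -0.15, "ty": -0.4, "tz": -0.15, "wx": 0, "wy": 0, "wz": 0, "claw": 1}
    - {"tx": -0.15, "ty": -0.4, "tz": -0.15, "wx": 0, "wy": 0, "wz": 0, "claw": 1}

```text
clock: 14.7
eef_pos: [402.0, 21.9, 128.7]
tool_rot: [3.141, 0.0, 0.01]
force: [-0.4, 0.1, 0.6]
width: -0.4
gripper_force: 0.0
```

```bash
python3 -W ignore -c "from h import *;lugs()"
```

```text
top (487, 136) 29 -0.318 | top (489, 26.5) 0 nan | top (490.5, -84.3) 23 -0.056 | 
side (487, 136) 25 -0.289 | side (489, 26.5) 22 0.372 | side (490.5, -84.3) 23 0.051 |
```

Call:
jog_arm:
  plan:
    - {"tx": 0, "ty": -0.01, "tz": 0.15, "wx": 0, "wy": 0, "wz": 0, "claw": 1}
    - {"tx": 0, "ty": -0.01, "tz": 0.31, "wx": 0, "wy": 0, "wz": 0, "claw": 1}
    - {"tx": 0, "ty": -0.01, "tz": 0.31, "wx": 0, "wy": 0, "wz": 0, "claw": 1}
    - {"tx": 0, "ty": -0.01, "tz": 0.31, "wx": 0, "wy": 0, "wz": 0, "claw": 1}

```text
clock: 15.2
eef_pos: [393.8, 15.8, 50.8]
tool_rot: [3.112, 0.027, 0.012]
force: [-0.3, -0.5, -0.3]
width: -0.3
gripper_force: 0.0
```

Call:
jog_arm:
  plan:
    - {"tx": 0.02, "ty": 0, "tz": 0, "wx": 0, "wy": 0, "wz": 0, "claw": 1}
    - {"tx": 0.02, "ty": 0, "tz": 0, "wx": 0, "wy": 0, "wz": 0, "claw": 1}
    - {"tx": 0.02, "ty": 0, "tz": 0, "wx": 0, "wy": 0, "wz": 0, "claw": 1}

```text
clock: 15.5
eef_pos: [400.5, 16.6, 51.8]
tool_rot: [3.113, 0.026, 0.013]
force: [-0.8, -0.7, 0.4]
width: 0.0
gripper_force: 0.0
```

Call:
jog_arm:
  plan:
    - {"tx": 0.03, "ty": -0.03, "tz": 0.05, "wx": 0, "wy": 0, "wz": 0, "claw": 1}
    - {"tx": 0.03, "ty": -0.03, "tz": 0.05, "wx": 0, "wy": 0, "wz": 0, "claw": 1}
    - {"tx": 0.03, "ty": -0.03, "tz": 0.05, "wx": 0, "wy": 0, "wz": 0, "claw": 1}

```text
clock: 15.8
eef_pos: [408.1, 25.6, 36.3]
tool_rot: [3.112, 0.027, 0.015]
force: [0.6, -0.3, 0.6]
width: 0.2
gripper_force: 0.0
```

Call:
jog_arm:
  plan:
    - {"tx": 0.01, "ty": 0, "tz": 0, "wx": 0, "wy": 0, "wz": 0, "claw": 1}
    - {"tx": 0.025, "ty": 0, "tz": 0, "wx": 0, "wy": 0, "wz": 0, "claw": 1}
    - {"tx": 0.05, "ty": 0, "tz": 0, "wx": 0, "wy": 0, "wz": 0, "claw": 1}
    - {"tx": 0.08, "ty": 0, "tz": 0, "wx": 0, "wy": 0, "wz": 0, "claw": 1}
    - {"tx": 0.11, "ty": 0, "tz": 0, "wx": 0, "wy": 0, "wz": 0, "claw": 1}
    - {"tx": 0.14, "ty": 0, "tz": 0, "wx": 0, "wy": 0, "wz": 0, "claw": 1}
    - {"tx": 0.17, "ty": 0, "tz": 0, "wx": 0, "wy": 0, "wz": 0, "claw": 1}
    - {"tx": 0.2, "ty": 0, "tz": 0, "wx": 0, "wy": 0, "wz": 0, "claw": 1}
    - {"tx": 0.22, "ty": 0, "tz": 0, "wx": 0, "wy": 0, "wz": 0, "claw": 1}
    - {"tx": 0.22, "ty": 0, "tz": 0, "wx": 0, "wy": 0, "wz": 0, "claw": 1}

```text
clock: 16.8
eef_pos: [472.2, 25.7, 34.2]
tool_rot: [3.111, 0.031, 0.014]
force: [-3.6, -0.4, 2.3]
width: 0.0
gripper_force: 2.3
```

Call:
jog_arm:
  plan:
    - {"tx": 0.02, "ty": 0, "tz": 0, "wx": 0, "wy": 0, "wz": 0, "claw": 1}
    - {"tx": 0.05, "ty": 0, "tz": 0, "wx": 0, "wy": 0, "wz": 0, "claw": 1}
    - {"tx": 0.08, "ty": 0, "tz": 0, "wx": 0, "wy": 0, "wz": 0, "claw": 1}
    - {"tx": 0.11, "ty": 0, "tz": 0, "wx": 0, "wy": 0, "wz": 0, "claw": 1}
    - {"tx": 0.135, "ty": 0, "tz": 0, "wx": 0, "wy": 0, "wz": 0, "claw": 1}
    - {"tx": 0.155, "ty": 0, "tz": 0, "wx": 0, "wy": 0, "wz": 0, "claw": 1}
    - {"tx": 0.17, "ty": 0, "tz": 0, "wx": 0, "wy": 0, "wz": 0, "claw": 1}
    - {"tx": 0.17, "ty": 0, "tz": 0, "wx": 0, "wy": 0, "wz": 0, "claw": 1}

```text
clock: 17.6
eef_pos: [522.6, 26.3, 32.8]
tool_rot: [3.111, 0.032, 0.014]
force: [-5.7, -1.4, 4.4]
width: -0.3
gripper_force: 2.8
```

Call:
jog_arm:
  plan:
    - {"tx": 0.01, "ty": 0, "tz": 0, "wx": 0, "wy": 0, "wz": 0, "claw": 1}
    - {"tx": 0.02, "ty": 0, "tz": 0, "wx": 0, "wy": 0, "wz": 0, "claw": 1}
    - {"tx": 0.03, "ty": 0, "tz": 0, "wx": 0, "wy": 0, "wz": 0, "claw": 1}
    - {"tx": 0.04, "ty": 0, "tz": 0, "wx": 0, "wy": 0, "wz": 0, "claw": 1}
    - {"tx": 0.04, "ty": 0, "tz": 0, "wx": 0, "wy": 0, "wz": 0, "claw": 1}

```text
clock: 18.1
eef_pos: [534.1, 26.4, 32.5]
tool_rot: [3.111, 0.033, 0.014]
force: [-7.2, -1.2, 5.2]
width: -0.1
gripper_force: 3.3
```

Call:
jog_arm:
  plan:
    - {"tx": 0.01, "ty": 0, "tz": 0, "wx": 0, "wy": 0, "wz": 0, "claw": 1}
    - {"tx": 0.02, "ty": 0, "tz": 0, "wx": 0, "wy": 0, "wz": 0, "claw": 1}
    - {"tx": 0.025, "ty": 0, "tz": 0, "wx": 0, "wy": 0, "wz": 0, "claw": 1}
    - {"tx": 0.025, "ty": 0, "tz": 0, "wx": 0, "wy": 0, "wz": 0, "claw": 1}

```text
clock: 18.5
eef_pos: [536.6, 26.4, 32.0]
tool_rot: [3.109, 0.042, 0.014]
force: [-15.3, 1.0, 12.2]
width: -0.1
gripper_force: 8.3
```

Call:
jog_arm:
  plan:
    - {"tx": 0.01, "ty": 0, "tz": 0, "wx": 0, "wy": 0, "wz": 0, "claw": 1}
    - {"tx": 0.02, "ty": 0, "tz": 0, "wx": 0, "wy": 0, "wz": 0, "claw": 1}
    - {"tx": 0.02, "ty": 0, "tz": 0, "wx": 0, "wy": 0, "wz": 0, "claw": 1}

```text
clock: 18.8
eef_pos: [536.4, 26.2, 31.5]
tool_rot: [3.107, 0.053, 0.015]
force: [-28.0, 1.7, 20.6]
width: -0.1
gripper_force: 14.2
```

Hard stop reached. Backing away and checking.

Call:
jog_arm:
  plan:
    - {"tx": -0.08, "ty": 0, "tz": 0, "wx": 0, "wy": 0, "wz": 0, "claw": 1}
    - {"tx": -0.2, "ty": 0, "tz": 0, "wx": 0, "wy": 0, "wz": 0, "claw": 1}
    - {"tx": -0.35, "ty": 0, "tz": 0, "wx": 0, "wy": 0, "wz": 0, "claw": 1}
    - {"tx": -0.4, "ty": 0, "tz": -0.1, "wx": 0, "wy": 0, "wz": 0, "claw": 1}
    - {"tx": -0.4, "ty": 0, "tz": -0.3, "wx": 0, "wy": 0, "wz": 0, "claw": 1}
    - {"tx": -0.4, "ty": 0, "tz": -0.5, "wx": 0, "wy": 0, "wz": 0, "claw": 1}
    - {"tx": -0.4, "ty": 0, "tz": -0.5, "wx": 0, "wy": 0, "wz": 0, "claw": 1}
    - {"tx": -0.4, "ty": 0, "tz": -0.5, "wx": 0, "wy": 0, "wz": 0, "claw": 1}

```text
clock: 19.6
eef_pos: [437.3, 30.7, 188.5]
tool_rot: [3.114, 0.019, 0.014]
force: [-0.4, 0.7, -1.0]
width: -0.3
gripper_force: 0.0
```

```bash
python3 -W ignore - <<'E'
from h import *
print(ctrl.read_state()["force"])
for n in("top","side"):
    p=ctrl.get_image(n);w=cloud(p);save(p,n+"9")
    W=w.reshape(-1,3)
    f=W[(W[:,2]>35)&(W[:,2]<64)&(W[:,0]>500)&(W[:,0]<556)&(abs(W[:,1]-25)<150)]
    print(n,"panel x",np.median(f[:,0]))
    for c in((606,137.5),(608,28),(610,-82.7)):
        d=W[(W[:,2]>86)&(W[:,2]<104)][:,:2]-c
        r=np.hypot(*d.T);l=d[(r>27)&(r<52)&(d[:,0]<0)];print(len(l),(r<25).sum(),np.round(np.arctan2(l[:,1].mean(),-l[:,0].mean()),3))
    for th in("note_pad","petri_dish_1","reagent_1"):
        for r in ctrl.trace(p,th)[:2]: print(th,round(r["score"],2),np.round(np.nanmedian(w[r["pixels"]],0)))
cv2.imwrite("pics/end.png",cv2.resize(cv2.imread("pics/top9.png")[100:270,120:430],None,fx=2.5,fy=2.5))
E
```

```text
[-0.36292502  0.73182914 -1.01549379]
top panel x 547.590718412439
0 231 nan
0 0 nan
27 229 -0.021
note_pad 0.77 [ 431. -349.   15.]
petri_dish_1 0.84 [ 616. -308.   11.]
reagent_1 0.44 [532. 358.  50.]
side panel x 551.2359330961933
23 150 -0.299
21 119 0.387
20 105 0.044
note_pad 0.57 [ 422. -363.   17.]
reagent_1 0.66 [538. 374.  44.]
```

View pics/end.png

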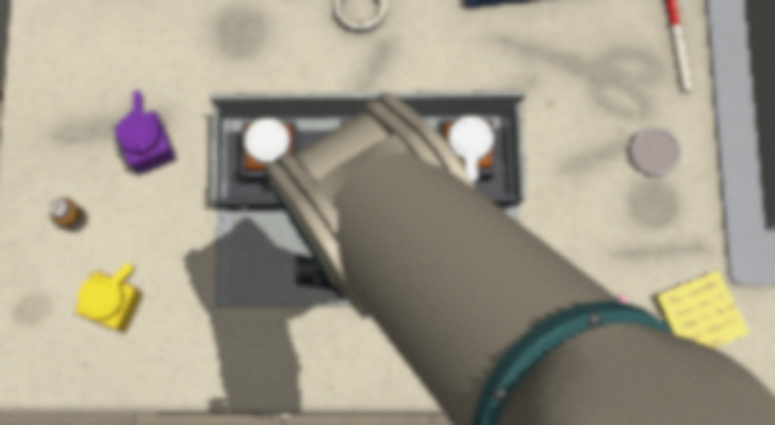

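The final view shows the tray flush in the rack: the panel has moved about 119.7 mm. The caps at (267,140) and (470,137) are upright, the side view confirms the middle one, and the bystanders are where they were.

```bash
python3 -c "
from cell import ctrl
print(ctrl.finish_job())"
```

```text
the job is handed in; nothing more can be done
None
```

I've handed in the job: the left cap was already tight, the middle and right caps were loose and are now turned to their stops, and the tray is fully home with the jars in their nests and the note pad, dish and dropper bottle where they were.

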